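# Reseat and set a torch gas valve

### The arm

A 6-joint arm with a two-finger parallel gripper is mounted at the origin on the work surface. World frame = base frame: x ahead of the robot, y to its left, z up, the work surface at z = 0. Lengths are in mm, angles in rad, forces in N, time in s.
With the tool pointing down it reaches from about 250 to 775 mm from the base axis. Payload 8.9 kg.
Tool frame: the origin (TCP) lies on the centre line of the jaws, within the pads' length; the fingertips stand 22 mm ahead of it and the grasp point (between the pads) lies 3 mm ahead of it; x points along the fingers, z is the direction in which the jaws open and shut, and the axes are right-handed (so a half turn about x gives the same grasp; the last joint's range is limited). The gripper opens to 85 mm and grips with 20 to 120 N. Pads are 22 mm wide; open, the fingers measure 114 mm over their backs; the gripper's body (76 mm by 85 mm) begins 54 mm behind the grasp point. The pads swing forward as they close: fully open they stand 13 mm farther back than shut.
Start: joints at [-1.39, 0.291, -0.153, 1.127, 0, 1.431], TCP at [165.049, -498.38, 220.705] pointing down, gripper open.
Joint ranges: [-2.52, 2.52], [-0.91, 1.74], [-1.3, 1.37], [-1.96, 2.02], [-1.52, 1.47], [-3.14, 3.14]. Speed limits (rad/s): [2.22, 2.22, 2.79, 3.14, 3.14, 3.14].

### API

Orientations are given as a unit quaternion [w, x, y, z].
In Python, from plant import r gives the robot as it stands.
- The arm moves only by the tool send_rows, never from a script. Its argument "rows" is a list of rows, each a list of 7 numbers: the turn, a rotation vector about the tool's x, y, z in degrees, then the shift along the tool's x, y, z in m, then the opening in per cent of the stroke, from 0 (shut) to 100 (fully open). In form: [[ax, ay, az, dx, dy, dz, gripper], ...]. A call has 1 to 12 rows; each row shifts and turns the pose as measured when the row begins, along the tool's axes as they then stand; what a row does not reach is not made up. A row lasts 1/12 s, in which the tool goes at most 41.7 mm and 7.16 degrees, less where a joint would pass 70% of its speed; a pose out of reach is approached as far as the arm can. A call is refused whole if a number of a shift passes 0.0417 or a number of a turn 7.16, either way. A call with a gripper value outside its range is refused whole. The fingers move at their own pace and stop on an object; "grip_force" is the grip in N (left out, the last holds). Time passes only in rows, so rows that do not move let the fingers close. It gives the time, the measured TCP pose, the force and the opening at its end, in the units of the state.
- r.get_state(): the state, without advancing time (a new reading comes with each control period).
- r.snapshot(name): name is "scene" or "side" or "wrist"; returns the picture (420x560x3 uint8, red, green, blue); there is no depth.
- r.camera_info(name): a dict with "intrinsics" (3x3 intrinsics, pixels), "D" ([k1, k2, p1, p2, k3] as OpenCV has them; the pictures are not rectified), "R" (3x3) and "t" (3): a world point X has camera coordinates R X + t. Camera axes: x right, y down, z forward; pixel columns grow to the right and rows downward; lengths in mm; the calibration is good to about 2 mm. A picture is of the moment at which its call begins: read the wrist's pose just before it. camera_info takes no time and is no camera call; for the wrist camera it gives the pose at the moment of the call.
- r.close_job(): hands the job in, once; it reports no verdict.
The state is a dict: "t": time; "joints": joint angles; "joint_velocities": joint speeds; "effort": joint torques, N m; "tcp_pos": TCP position; "tool_rot": TCP orientation; "force": force on the tool from outside, world axes, zero at the start; "torque": the same for the moment, N m; "grip_width": finger opening in mm.
Only numpy, scipy, OpenCV 4.12 (cv2) and the standard library are available. Lean on these libraries where they do the work, as an engineer would, in place of code of your own. Each camera call takes 0.05 s, during which the arm holds its last target. There are 200 camera calls.

### The job

On the gas valve with the straight bar handle, turn the handle clockwise until you feel the needle seat firmly, without forcing it. Then open it anticlockwise until its pointer stands in line with the set marker on the rim of the dial, and let go. Leave the handwheel valve and everything else on the bench as it is.

Things in the scene. Friction and masses are not known exactly. Their poses are not given: they have to be found in the camera images.
- valve: gas valve, fixed: grey block 130 x 130 x 45 mm, brass pipe stubs left and right, on top a round dial of 180 mm diameter (top 49 mm above the bench, tick every 15 degrees). Stem vertical on the block's axis, full travel 217 degrees, open 30 to 65 degrees at the start; the marker lies 95 to 175 degrees open of the seat. Origin: centre of the underside. Its yaw does not show where the needle seats.
- handle_grip (a point): middle of the black bar handle, on the stem's axis, 98 mm above the bench. Bar 86 mm long (point x), 14 thick (y), 28 high (84 to 112 mm above the bench). Clockwise from above closes. Worn: about 20 degrees of free play before stem and pointer follow, so its angle does not tell the opening. The stem takes about 0.12 N m to turn, the play almost nothing; the stem stays where left.
- pointer_tip (a point): tip of the brass pointer clamped to the stem under the handle, 72 mm from the stem's axis, 63 mm above the bench; x points outward along the pointer (8 mm wide, top at 66 mm). It turns with the stem, not with the handle's free play. It is not zeroed: where it stands when the needle seats varies and must be felt.
- set_mark (a point): inner tip of the set marker, a dark steel block 16 x 12 x 17 mm on the rim of the dial, 76 mm from the stem's axis, 62 mm above the bench (marker top 66 mm); its x axis points outward from the stem's axis. Fixed.
- seat (a joint): wind-up of the springy valve seat, rad, positive when closing, 5 N m per rad: about 0.02 in size while the stem is turned (minus when opening), 0 when left alone. It rises once the needle presses on its seat: seated firmly is 0.06 (0.3 N m) or more; forced is above 0.2 (1 N m).
- air (a joint): turning angle of the black handwheel (outer diameter 102 mm, top 97 mm above the bench) of the second grey valve block, rad; 0 at the start; to be left alone
- air_block: block of the handwheel valve, fixed, 130 x 130 x 45 mm, brass stubs, no dial. Origin: centre of its underside.
- rod_jar: bystander: closed glass jar 76 mm across, 122 mm high, with glass rods standing out of it to about 200 mm; origin under its centre; loose
- marver: bystander: dark steel block 120 x 90 x 60 mm; origin under its centre; loose
- tweezers: bystander: steel tweezers 152 mm long, 8 mm high, lying flat; origin under the middle; loose
Mind the look-alikes: they are no part of the job. What is shaped like the air_block but orange is not meant.

How it is judged (in metres and radians):
On the way:
1. the needle is pressed firmly on its seat (wind-up above 0.06 rad, 0.3 N m) (value of joint seat above 0.06 rad), for 0.2 s.
At the end, for the whole second after the job is handed in: The pointer's tip stands in line with the set marker, within 5 mm sideways (4 degrees), and stays there; the handwheel is within 0.15 rad of its start, and the jar, the steel block and the tweezers are within 15 mm of where they were (y of pointer_tip in the frame of set_mark between -0.005 and 0.005 m and distance between pointer_tip and set_mark below 0.012 m and value of joint air between -0.15 and 0.15 rad and distance of each of rod_jar, marver, tweezers from where it was at the start of the episode below 0.015 m); the robot touches nothing.
It fails at once if the seat is forced (wind-up above 0.2 rad, 1 N m) (value of joint seat above 0.2 rad).
It fails at once if the handwheel is turned by more than 0.15 rad (value of joint air above 0.15 rad or value of joint air below -0.15 rad).
It fails at once if the jar, the steel block or the tweezers are shifted by more than 15 mm (distance of any of rod_jar, marver, tweezers from where it was at the start of the episode above 0.015 m).
It fails at once if the jar is tipped (angle between rod_jar's own z axis and vertical above 0.3 rad).
It also fails if it takes over 64 s, if anything falls off the work surface, if the arm or the gripper's body presses on something with over 40 N, if the wrist force passes 120 N, or if a joint passes its speed limit or range.

## Working session

There is one attempt and no reset: what is moved stays moved. The work goes in short steps, Python scripts to look and compute and a tool call to move; the robot and the scene stay as the last step left them, time stands still between calls to the robot, and variables do not carry over. Pictures are saved under pics/ and viewed, about 8 in all and at most 12, crops included, and the job is handed in when it is done.

Besides the shell and the picture viewer there is one more tool, called after ">>>" by a JSON object that holds its "name" and its "arguments". send_rows: Moves the arm, as the interface text tells. Its arguments: {"type":"object","properties":{"rows":{"type":"array"},"grip_force":{"type":"number"}},"required":["rows"]}

```bash
mkdir -p pics; ls; python3 - <<'E'
from plant import r
import cv2
print(r.get_state())
for n in("scene","side"):
    cv2.imwrite(f"pics/{n}0.png",r.snapshot(n)[:,:,::-1])
    i=r.camera_info(n);print(n,i)
E
```

```text
pics
{'t': 0.0, 'joints': array([-1.39027627e+00,  2.91293448e-01, -1.54115024e-01,  1.12672456e+00,
        1.22680374e-05,  1.43151424e+00]), 'joint_velocities': array([-8.51417315e-05, -7.96191528e-05,  3.05716347e-04,  3.56742652e-04,
       -3.44177761e-04, -2.43283260e-04]), 'effort': array([-1.57212493e-03, -5.37140179e+01,  3.31371796e+01,  1.56789122e-02,
       -1.56401006e-04, -6.17717888e-06]), 'tcp_pos': array([ 164.98230305, -497.9208738 ,  220.12970663]), 'tool_rot': array([ 0.57289367,  0.41434151,  0.57356965, -0.41368082]), 'force': array([0.19473778, 0.70951722, 0.20372208]), 'torque': array([-0.0043115 ,  0.00181979,  0.01197928]), 'grip_width': 85.38650699219397}
scene {'intrinsics': array([[420.95079979,   0.        , 278.22194829],
       [  0.        , 420.95079979, 207.53522952],
       [  0.        ,   0.        ,   1.        ]]), 'D': array([-0.06608981,  0.        ,  0.        ,  0.        ,  0.        ]), 'R': array([[ 0.49473743,  0.86903588,  0.00339223],
       [ 0.5151363 , -0.29011613, -0.80651548],
       [-0.69990676,  0.40076086, -0.59120324]]), 't': array([-273.78356008, -249.58353984, 1659.68043721])}
side {'intrinsics': array([[399.20185922,   0.        , 282.10029712],
       [  0.        , 399.20185922, 206.76026893],
       [  0.        ,   0.        ,   1.        ]]), 'D': array([-0.06952328,  0.        ,  0.        ,  0.        ,  0.        ]), 'R': array([[-0.76455521, -0.64455331,  0.00252422],
       [-0.34191704,  0.4022486 , -0.84928723],
       [ 0.54639553, -0.65019005, -0.52792502]]), 't': array([ 444.56053738,  288.83865606, 1010.07263874])}
```

View pics/scene0.png

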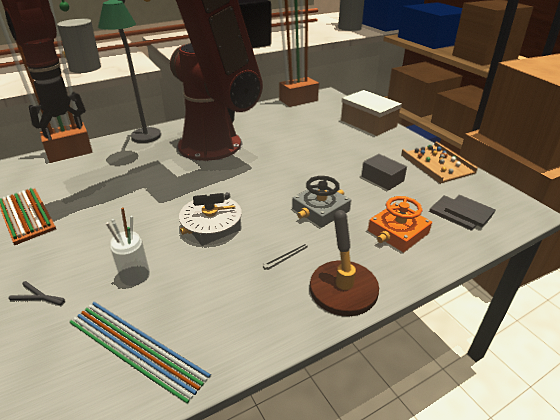

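View pics/side0.png

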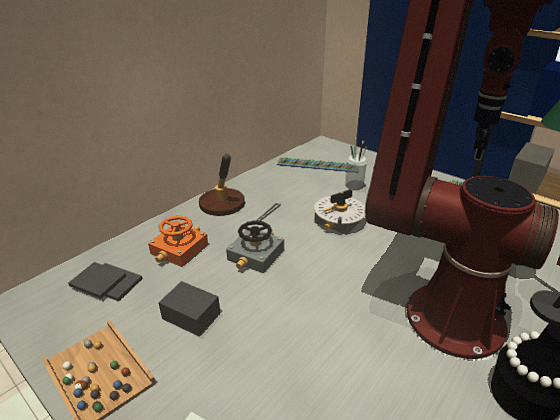

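The scene view shows the bar-handle valve with the white dial at (210,210). Lookalikes are the grey handwheel valve at (320,200), which is the air block, and the orange one at (400,222). I choose the white dial. In the side view it stands at (340,210), and the jar is at scene (128,255).

```bash
cat > h.py <<'E'
import numpy as np, cv2
from plant import r
def cast(info,px,z):
    u=cv2.undistortPoints(np.array(px,float).reshape(-1,1,2),info["intrinsics"],info["D"]).reshape(-1,2)
    R,t=info["R"],info["t"]; C=-R.T@t
    d=np.c_[u,np.ones(len(u))]@R
    return C+d*((z-C[2])/d[:,2])[:,None]
def proj(info,X):
    return cv2.projectPoints(np.array(X,float).reshape(-1,1,3),cv2.Rodrigues(info["R"])[0],info["t"],info["intrinsics"],info["D"])[0].reshape(-1,2)
E
python3 - <<'E'
from h import *
for n,c,s in(("scene",(210,210),45),("side",(340,210),40)):
    im=cv2.imread(f"pics/{n}0.png");i=r.camera_info(n)
    m=(im.min(2)>175).astype(np.uint8);k=np.zeros_like(m);k[c[1]-s:c[1]+s,c[0]-s:c[0]+s]=1;m*=k
    cs,_=cv2.findContours(m,cv2.RETR_EXTERNAL,cv2.CHAIN_APPROX_NONE)
    c0=max(cs,key=cv2.contourArea);hl=cv2.convexHull(c0)[:,0]
    P=cast(i,hl,49)[:,:2].astype(np.float32);print(n,cv2.contourArea(c0),cv2.minEnclosingCircle(P))
i=r.camera_info("scene");print("jar",cast(i,[(130,280)],0),"jar base c","air",cast(i,[(322,187)],90),"tw",cast(i,[(264,267),(306,246)],4))
im=cv2.imread("pics/scene0.png")[170:250,150:270]
a=cv2.resize(im,None,fx=5,fy=5,interpolation=cv2.INTER_CUBIC);cv2.imwrite("pics/crop1.png",a)
E
```

```text
scene 1089.5 ((477.4548034667969, -190.64613342285156), 95.69527435302734)
side 605.5 ((484.3072509765625, -192.942626953125), 89.63871002197266)
jar [[ 587.64961095 -455.82348083    0.        ]] jar base c air [[581.85175395 133.49234744  90.        ]] tw [[ 716.67445786 -135.8453444     4.        ]
 [ 700.93815255    4.80107168    4.        ]]
```

View pics/crop1.png

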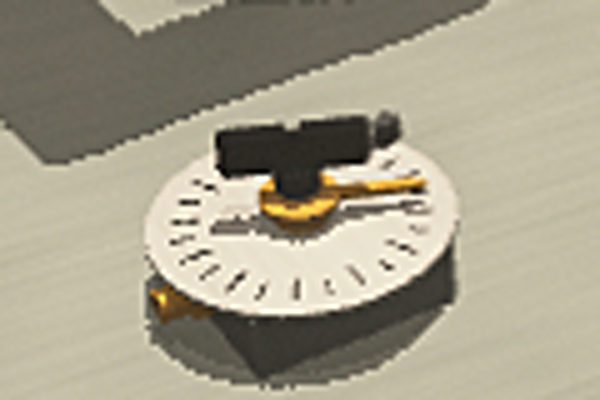

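```bash
cat >> h.py <<'E'
from scipy.spatial.transform import Rotation as Ro
def goal(pos,jaw=None):
    """tool-frame shift (m) and roll about x (deg) to pos; jaw = wanted world azimuth of tool z (mod 180)"""
    s=r.get_state();w,x,y,z=s["tool_rot"];M=Ro.from_quat([x,y,z,w]).as_matrix()
    print("t",round(s["t"],2),"tcp",s["tcp_pos"].round(1),"x",M[:,0].round(3),"z az",np.degrees(np.arctan2(M[1,2],M[0,2])).round(1),"j",s["joints"].round(2),"F",s["force"].round(1),"T",s["torque"].round(2),"w",round(s["grip_width"],1))
    print("shift tool mm",(M.T@(np.array(pos)-s["tcp_pos"])).round(1))
E
python3 - <<'E'
from h import *
goal((440,-170,300))
i=r.camera_info("wrist");print((-i["R"].T@i["t"]).round(1),i["R"].round(2),i["intrinsics"])
s=r.camera_info("scene")
print("ptr",cast(s,[(235,206.5)],66),"mark",cast(s,[(227,195)],64),"bar ends",cast(s,[(193.5,197),(223.5,194)],112))
E
```

```text
t 0.1 tcp [ 165.  -498.   220.2] x [-0.     0.001 -1.   ] z az -71.7 j [-1.39  0.29 -0.15  1.13  0.    1.43] F [-0.3  0.4  0.1] T [ 0.03 -0.03  0.  ] w 85.7
shift tool mm [ -79.5  364.2 -225. ]
[ 231.  -475.7  372.1] [[ 0.31 -0.95 -0.  ]
 [-0.91 -0.3   0.27]
 [-0.26 -0.08 -0.96]] [[363.57960153   0.         284.62407514]
 [  0.         363.57960153 213.87261338]
 [  0.           0.           1.        ]]
ptr [[ 513.83955474 -121.09715627   66.        ]] mark [[ 446.15680485 -116.22895506   64.        ]] bar ends [[ 474.78320829 -227.39990434  112.        ]
 [ 502.35280416 -148.45796031  112.        ]]
```

>>> {"name": "send_rows", "arguments": {"rows": [[0,0,0,-0.002,0.036,-0.0177,100],[0,0,0,-0.002,0.036,-0.0177,100],[0,0,0,-0.002,0.036,-0.0177,100],[0,0,0,-0.002,0.036,-0.0177,100],[0,0,0,-0.002,0.036,-0.0177,100],[0,0,0,-0.002,0.036,-0.0177,100],[0,0,0,-0.002,0.036,-0.0177,100],[0,0,0,-0.002,0.036,-0.0177,100],[0,0,0,-0.002,0.036,-0.0177,100],[0,0,0,-0.002,0.036,-0.0177,100],[0,0,0,-0.002,0.036,-0.0177,100]]}}

```text
t: 1.02
tcp_pos: [485.5, -181.7, 239.4]
tool_rot: [0.569, 0.418, 0.572, -0.418]
force: [1.3, -1.6, 0.2]
grip_width: 85.3
```

>>> {"name": "send_rows", "arguments": {"rows": [[-7,0,0,0,0,0,100],[-7,0,0,0,0,0,100],[-7,0,0,0,0,0,100],[-7,0,0,0,0,0,100],[-7,0,0,0,0,0,100],[-7,0,0,0,0,0,100],[-7,0,0,0,0,0,100],[-7,0,0,0,0,0,100],[-7,0,0,0,0,0,100],[-7,0,0,0,0,0,100]]}}

```text
t: 1.85
tcp_pos: [490.1, -171.2, 235.8]
tool_rot: [0.704, 0.009, 0.71, -0.003]
force: [0.4, -1.1, -0.4]
grip_width: 85.3
```

```bash
python3 -c "
from h import *
goal((480,-191,240))"
```

```text
t 1.85 tcp [ 490.1 -171.2  235.8] x [-0.009  0.008 -1.   ] z az -0.9 j [-0.48  0.28 -0.13  1.17  0.    1.11] F [ 0.4 -1.1 -0.4] T [-0.03 -0.05 -0.02] w 85.3
shift tool mm [ -4.3 -19.9  -9.8]
```

>>> {"name": "send_rows", "arguments": {"rows": [[-7.1,0,0,0,0,0,100],[-7.1,0,0,0,0,0,100],[-7.1,0,0,0,0,0,100],[-7.1,0,0,0,0,0,100],[-7.1,0,0,0,0,0,100],[-7.1,0,0,0,0,0,100],[-7.1,0,0,0,0,0,100],[-7.1,0,0,0,0,0,100],[-7.1,0,0,0,0,0,100],[-7.1,0,0,0,0,0,100],[-7.1,0,0,0,0,0,100],[-7.1,0,0,0,0,0,100]]}}

```text
t: 2.85
tcp_pos: [487.1, -169.7, 231.4]
tool_rot: [0.52, -0.47, 0.523, 0.485]
force: [-0.4, -0.6, -0.5]
grip_width: 85.1
```

>>> {"name": "send_rows", "arguments": {"rows": [[-7.1,0,0,0,0,0,100],[-7.1,0,0,0,0,0,100],[-7.1,0,0,0,0,0,100],[-7.1,0,0,0,0,0,100],[-7.1,0,0,0,0,0,100],[-7.1,0,0,0,0,0,100],[-7.1,0,0,0,0,0,100],[-7.1,0,0,0,0,0,100],[-7.1,0,0,0,0,0,100],[-7.1,0,0,0,0,0,100],[0,0,0,0,0,0,100]]}}

```text
t: 3.77
tcp_pos: [484.4, -168.3, 227.5]
tool_rot: [0.145, -0.683, 0.137, 0.703]
force: [-0.5, 0.1, -1.0]
grip_width: 85.4
```

```bash
python3 -c "
from h import *
goal((480,-191,240))
im=r.snapshot('wrist');i=r.camera_info('wrist');np.savez('w1.npz',**i);cv2.imwrite('pics/w1.png',im[:,:,::-1])"
```

```text
t 3.77 tcp [ 484.4 -168.3  227.5] x [-0.025  0.017 -1.   ] z az 157.0 j [-0.48  0.29 -0.14  1.17  0.   -1.65] F [-0.5  0.1 -1. ] T [-0.1  -0.01  0.02] w 85.4
shift tool mm [-12.7  22.5  -4.5]
```

View pics/w1.png

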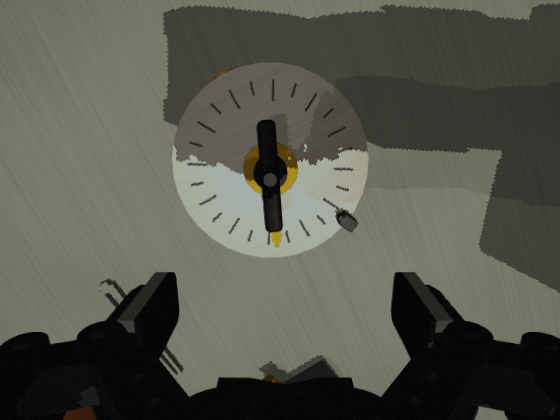

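The wrist view shows the dial centred near (270,160). The bar handle runs from (266,121) to (273,231), the pointer tip is at (277,245) just below it, and the marker block is at (346,220).

```bash
cat >> h.py <<'E'
def az(a,c): d=np.array(a)[...,:2]-np.array(c)[:2]; return np.degrees(np.arctan2(d[...,1],d[...,0])).round(1), np.hypot(d[...,0],d[...,1]).round(1)
E
python3 - <<'E'
from h import *
i=dict(np.load('w1.npz'))
im=cv2.imread('pics/w1.png');print((-i["R"].T@i["t"]).round(1))
# rim points (left, right, bottom, upper) 
e=[(173,160),(368,160),(270,257.5),(271,62)]
c,rad=cv2.minEnclosingCircle(cast(i,e,49)[:,:2].astype(np.float32));print("rim",c,rad)
g=cv2.cvtColor(im,cv2.COLOR_BGR2GRAY)
m=((g<32)).astype(np.uint8);m[:, :240]=0;m[:,300:]=0;m[:110]=0;m[240:]=0
b=cv2.findContours(m,0,1)[0];b=max(b,key=cv2.contourArea);print("bar box",cv2.boundingRect(b))
ends=cast(i,[(266,121),(273,231)],112);print("bar",ends.round(1),az(ends[1],ends[0]),ends.mean(0))
hsv=cv2.cvtColor(im,cv2.COLOR_BGR2HSV);y=(cv2.inRange(hsv,(15,150,90),(40,255,255))>0);ys,xs=np.nonzero(y[228:262,255:300]);print("ptr px",xs.min()+255,xs.max()+255,ys.max()+228, xs.mean()+255)
p=cast(i,[(xs.mean()+255,ys.max()+228)],66);print("ptr",p,az(p,c),"mark",cast(i,[(340,213),(348,220)],66),az(cast(i,[(340,213),(348,219)],66),c))
E
```

```text
[ 460.5 -234.1  378.9]
rim (483.5797424316406, -188.4855194091797) 89.5042724609375
bar box (253, 120, 34, 112)
bar [[ 468.8 -228.3  112. ]
 [ 497.9 -150.5  112. ]] (np.float64(69.5), np.float64(83.0)) [ 483.3405842 -189.4252932  112.       ]
ptr px 272 280 246 275.9142857142857
ptr [[ 507.77054881 -121.72231852   66.        ]] (array([70.1]), array([71.])) mark [[ 442.20716732 -127.22432649   66.        ]
 [ 437.88280928 -118.07160826   66.        ]] (array([124. , 123.5]), array([73.9, 83.4]))
```

```bash
cat >> h.py <<'E'
def full(pos,jaw):
    goal(pos)
    s=r.get_state();w,x,y,z=s["tool_rot"];M=Ro.from_quat([x,y,z,w])
    a=np.radians(jaw);X=np.array([0,0,-1.]);Z=np.array([np.cos(a),np.sin(a),0]);T=np.c_[X,np.cross(Z,X),Z]
    print("rotvec deg",np.degrees((M.inv()*Ro.from_matrix(T)).as_rotvec()).round(2))
E
python3 -c "
from h import *
full((483.5,-189,200),159.5)"
```

```text
t 3.82 tcp [ 484.3 -168.3  227.5] x [-0.025  0.017 -1.   ] z az 156.6 j [-0.48  0.29 -0.14  1.17  0.   -1.64] F [-0.1 -0.3 -0.8] T [-0.03 -0.03 -0.06] w 85.5
shift tool mm [27.1 19.5 -8.3]
rotvec deg [-2.94  1.68  0.35]
```

>>> {"name": "send_rows", "arguments": {"rows": [[-1.5,0.85,0.15,0.0135,0.01,-0.004,100],[-1.5,0.85,0.15,0.0135,0.01,-0.004,100],[0,0,0,0,0,0,100],[0,0,0,0,0,0,100]]}}

```text
t: 4.15
tcp_pos: [483.5, -189.6, 199.5]
tool_rot: [-0.131, 0.695, -0.131, -0.694]
force: [-0.2, -0.2, 0.1]
grip_width: 85.5
```

```bash
python3 -c "
from h import *
full((483.5,-189,103),159.5)"
```

```text
t 4.15 tcp [ 483.5 -189.6  199.5] x [ 0.001  0.001 -1.   ] z az 158.7 j [-0.52  0.29 -0.21  1.07  0.   -1.71] F [-0.2 -0.2  0.1] T [ 0.02 -0.02 -0.03] w 85.5
shift tool mm [96.5 -0.5  0.4]
rotvec deg [-0.84 -0.06  0.06]
```

>>> {"name": "send_rows", "arguments": {"rows": [[-0.8,0,0,0.024,0,0,100],[0,0,0,0.024,0,0,100],[0,0,0,0.024,0,0,100],[0,0,0,0.022,0,0,100],[0,0,0,0.002,0,0,100]]}}

```text
t: 4.57
tcp_pos: [486.8, -189.2, 105.1]
tool_rot: [-0.132, 0.697, -0.132, -0.693]
force: [-1.2, 0.9, -0.7]
grip_width: 85.3
```

>>> {"name": "send_rows", "arguments": {"rows": [[0,0,0,0,0,0,0],[0,0,0,0,0,0,0],[0,0,0,0,0,0,0],[0,0,0,0,0,0,0],[0,0,0,0,0,0,0],[0,0,0,0,0,0,0],[0,0,0,0,0,0,0],[0,0,0,0,0,0,0],[0,0,0,0,0,0,0],[0,0,0,0,0,0,0]], "grip_force": 40}}

```text
t: 5.4
tcp_pos: [490.4, -190.1, 112.0]
tool_rot: [-0.133, 0.699, -0.134, -0.69]
force: [-0.4, 0.3, -0.5]
grip_width: 0.3
```

```bash
python3 -c "
from h import *
full((483.5,-189,103),159.5)"
```

```text
t 5.4 tcp [ 490.4 -190.1  112. ] x [ 0.012 -0.004 -1.   ] z az 158.2 j [-0.51  0.37 -0.34  0.84  0.   -1.7 ] F [-0.4  0.3 -0.5] T [-0.03  0.01 -0.03] w 0.3
shift tool mm [8.9 1.5 6.9]
rotvec deg [-1.27 -0.74  0.03]
```

```bash
python3 -c "
from h import *
im=r.snapshot('wrist');i=r.camera_info('wrist');np.savez('w2.npz',**i);a=r.snapshot('scene');np.savez('s2.npz',**r.camera_info('scene'))
cv2.imwrite('pics/w2.png',im[:,:,::-1]);cv2.imwrite('pics/s2.png',a[:,:,::-1])
o=np.hstack([cv2.resize(im,(400,300)),cv2.resize(a[130:250,130:290],(400,300),interpolation=cv2.INTER_CUBIC)]);cv2.imwrite('pics/c2.png',o[:,:,::-1])
goal((483.5,-189,103))"
```

```text
t 5.5 tcp [ 490.4 -190.1  111.9] x [ 0.012 -0.004 -1.   ] z az 158.2 j [-0.51  0.37 -0.34  0.84  0.   -1.7 ] F [ 0.2  0.5 -0.5] T [-0.02  0.02 -0.  ] w -0.1
shift tool mm [8.8 1.5 6.9]
```

View pics/c2.png

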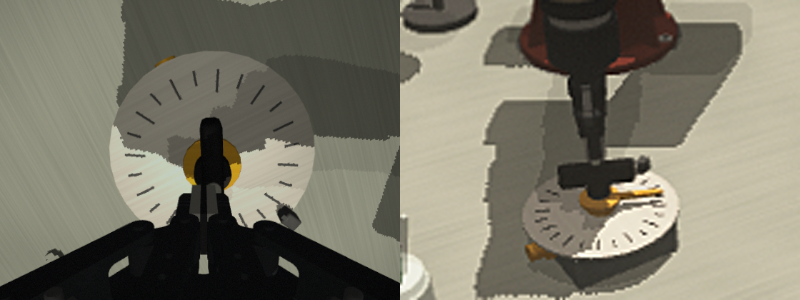

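```bash
python3 -c "
from h import *
X=np.array([[490.6,-190.2,90],[490.4,-190.1,112],[483.5,-189,112]])
for n in 'ws':
    i=dict(np.load(n+'2.npz'));print(n,proj(i,X).round(1))
a=cv2.imread('pics/w2.png')[140:360,200:400];b=cv2.imread('pics/s2.png')[130:250,180:290]
o=np.hstack([cv2.resize(a,(400,440),interpolation=cv2.INTER_CUBIC),cv2.resize(b,(400,440),interpolation=cv2.INTER_CUBIC)])
cv2.imwrite('pics/c3.png',cv2.convertScaleAbs(o,alpha=1.8,beta=20))"
```

```text
w [[284.1 250.3]
 [283.9 268.4]
 [299.  265.3]]
s [[208.8 202.5]
 [208.1 196. ]
 [207.5 194.7]]
```

View pics/c3.png

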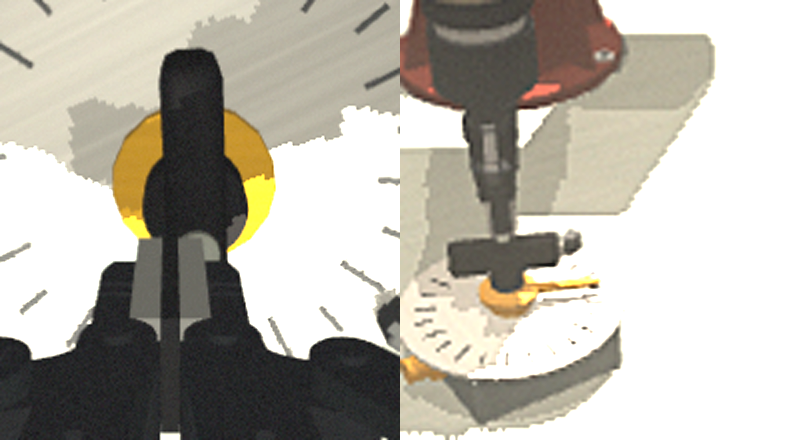

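```bash
python3 -c "
from h import *
i=dict(np.load('w2.npz'));print('cam',(-i['R'].T@i['t']).round(1))
c=np.array([483.5,-189]);a=np.radians(69.5);u=np.array([np.cos(a),np.sin(a)]);v=np.array([-u[1],u[0]])
for z in(112,84):
  for s,q in((-43,-7),(-43,7),(43,-7),(43,7)): print(z,s,q,proj(i,[*(c+s*u+q*v),z]).round(0))
s=r.get_state();w,x,y,z=s['tool_rot'];M=Ro.from_quat([x,y,z,w]).as_matrix()
for dx in(0,22):
  for dy in(-11,11):
    for dz in(-10,0,10): print('tool',dx,dy,dz,proj(i,s['tcp_pos']+M@[dx,dy,dz]).round(0))
e=[(153,205),(441,205),(296,72)]
im=cv2.imread('pics/w2.png');g=cv2.cvtColor(im,6)
print('rim guess',cast(i,e,49).round(1))
"
```

```text
cam [ 462.7 -253.5  263.7]
112 -43 -7 [[281. 171.]]
112 -43 7 [[315. 171.]]
112 43 -7 [[286. 346.]]
112 43 7 [[314. 346.]]
84 -43 -7 [[282. 162.]]
84 -43 7 [[311. 162.]]
84 43 -7 [[286. 315.]]
84 43 7 [[311. 315.]]
tool 0 -11 -10 [[262. 290.]]
tool 0 -11 0 [[284. 290.]]
tool 0 -11 10 [[306. 290.]]
tool 0 11 -10 [[262. 246.]]
tool 0 11 0 [[284. 246.]]
tool 0 11 10 [[306. 246.]]
tool 22 -11 -10 [[265. 270.]]
tool 22 -11 0 [[284. 270.]]
tool 22 -11 10 [[303. 270.]]
tool 22 11 -10 [[264. 230.]]
tool 22 11 0 [[284. 230.]]
tool 22 11 10 [[304. 230.]]
rim guess [[ 561.5 -232.6   49. ]
 [ 396.6 -167.4   49. ]
 [ 451.6 -271.5   49. ]]
```

```bash
python3 -c "
from h import *
a=r.snapshot('side')[120:240,280:400];i=r.camera_info('side')
X=np.array([[490.6,-190.2,90],[490.4,-190.1,112],[483.5,-189,112],[483.5,-189,84]])
print((proj(i,X)-[280,120])*5)
cv2.imwrite('pics/sd3.png',cv2.convertScaleAbs(cv2.resize(a,(600,600),interpolation=cv2.INTER_CUBIC)[:,:,::-1],alpha=1.8,beta=20))"
```

```text
[[293.50043659 386.9278977 ]
 [296.17451175 358.94442782]
 [303.91364008 362.87148247]
 [300.63256913 398.67378175]]
```

View pics/sd3.png

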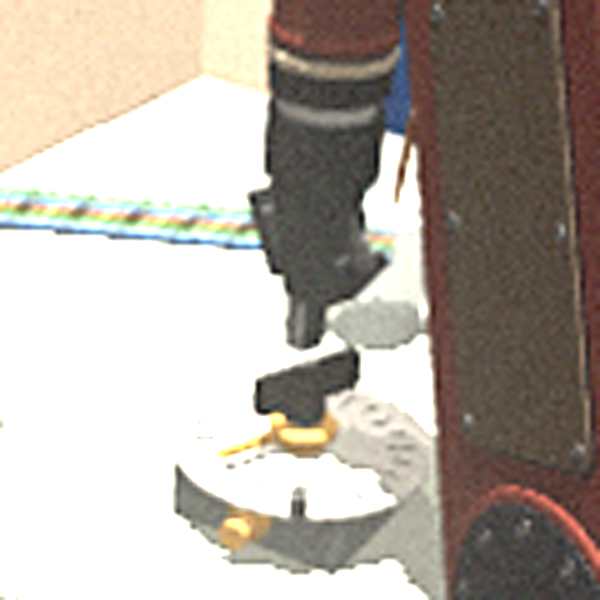

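The side view shows the shut fingertips at (303,345), about 11 mm above the bar top at row 370. So the real tips sit roughly 33 mm farther back than the tool description says, and the jaws closed in air. I will trust the pictures: reopen, centre, and go about 35 mm lower.

>>> {"name": "send_rows", "arguments": {"rows": [[0,0,0,0,0,0,100],[0,0,0,0,0,0,100],[0,0,0,0,0,0,100],[0,0,0,0,0,0,100],[0,0,0,0,0,0,100],[0,0,0,0,0,0,100],[0,0,0,0,0,0,100]]}}

```text
t: 6.13
tcp_pos: [490.1, -189.9, 111.5]
tool_rot: [-0.133, 0.699, -0.134, -0.69]
force: [0.5, -0.4, 0.6]
grip_width: 83.4
```

```bash
python3 -c "
from h import *
full((483.5,-189,75),159.5)"
```

```text
t 6.13 tcp [ 490.1 -189.9  111.5] x [ 0.011 -0.004 -1.   ] z az 158.2 j [-0.51  0.37 -0.34  0.84  0.   -1.7 ] F [ 0.5 -0.4  0.6] T [ 0.03  0.06 -0.04] w 83.4
shift tool mm [36.4  1.6  6.9]
rotvec deg [-1.27 -0.68  0.04]
```

>>> {"name": "send_rows", "arguments": {"rows": [[-1.3,-0.7,0,0,0.0016,0.007,100],[0,0,0,0.012,0,0,100],[0,0,0,0.012,0,0,100],[0,0,0,0.01,0,0,100]]}}

```text
t: 6.47
tcp_pos: [484.6, -189.8, 78.7]
tool_rot: [-0.125, 0.697, -0.125, -0.695]
force: [-0.4, -0.9, -0.4]
grip_width: 85.7
```

```bash
python3 -c "
from h import *
full((483.5,-189,78),159.5)"
```

```text
t 6.47 tcp [ 484.6 -189.8   78.7] x [ 0.004 -0.001 -1.   ] z az 159.6 j [-0.51  0.41 -0.39  0.77  0.   -1.73] F [-0.4 -0.9 -0.4] T [0.01 0.03 0.02] w 85.7
shift tool mm [ 0.7 -0.4  1.3]
rotvec deg [ 0.1  -0.23 -0.  ]
```

>>> {"name": "send_rows", "arguments": {"rows": [[0,-0.2,0,0.0005,0,0.001,0],[0,0,0,0,0,0,0],[0,0,0,0,0,0,0],[0,0,0,0,0,0,0],[0,0,0,0,0,0,0],[0,0,0,0,0,0,0],[0,0,0,0,0,0,0],[0,0,0,0,0,0,0],[0,0,0,0,0,0,0]], "grip_force": 40}}

```text
t: 7.22
tcp_pos: [483.8, -189.6, 78.3]
tool_rot: [-0.125, 0.696, -0.125, -0.696]
force: [1.2, -0.3, -3.7]
grip_width: 13.3
```

```bash
python3 -c "
from h import *
full((483.5,-189,78),159.5)"
```

```text
t 7.22 tcp [ 483.8 -189.6   78.3] x [ 0. -0. -1.] z az 159.6 j [-0.51  0.41 -0.39  0.77 -0.   -1.73] F [ 1.2 -0.3 -3.7] T [-0.01 -0.04  0.04] w 13.3
shift tool mm [ 0.3 -0.5  0.5]
rotvec deg [ 0.1  -0.01 -0.01]
```

>>> {"name": "send_rows", "arguments": {"rows": [[4,0,0,0,0,0,0],[4,0,0,0,0,0,0],[4,0,0,0,0,0,0],[4,0,0,0,0,0,0],[4,0,0,0,0,0,0],[4,0,0,0,0,0,0],[4,0,0,0,0,0,0]]}}

```text
t: 7.8
tcp_pos: [483.7, -189.4, 78.3]
tool_rot: [0.296, -0.642, 0.296, 0.642]
force: [1.0, -0.9, -3.8]
grip_width: 12.9
```

```bash
python3 -c "
from h import *
goal((483.8,-189.6,78))"
```

```text
t 7.8 tcp [ 483.7 -189.4   78.3] x [-0.  0. -1.] z az 130.5 j [-0.51  0.41 -0.39  0.77  0.   -1.22] F [ 1.  -0.9 -3.8] T [ 0.04 -0.1   0.13] w 12.9
shift tool mm [ 0.3  0.  -0.2]
```

>>> {"name": "send_rows", "arguments": {"rows": [[3,0,0,0,0,0,0],[3,0,0,0,0,0,0],[3,0,0,0,0,0,0]]}}

```text
t: 8.05
tcp_pos: [483.6, -189.4, 78.3]
tool_rot: [0.348, -0.615, 0.348, 0.616]
force: [1.3, -1.7, -2.5]
grip_width: 13.2
```

```bash
python3 -c "
from h import *
goal((483.8,-189.6,78))"
```

```text
t 8.05 tcp [ 483.6 -189.4   78.3] x [-0.  0. -1.] z az 121.0 j [-0.51  0.41 -0.39  0.78  0.   -1.06] F [ 1.3 -1.7 -2.5] T [ 0.03 -0.15  0.08] w 13.2
shift tool mm [ 0.3 -0.  -0.3]
```

>>> {"name": "send_rows", "arguments": {"rows": [[3,0,0,0,0,0,0],[3,0,0,0,0,0,0]]}}

```text
t: 8.22
tcp_pos: [483.6, -189.3, 78.4]
tool_rot: [0.381, -0.595, 0.381, 0.596]
force: [-0.1, -1.1, -3.8]
grip_width: 13.1
```

```bash
python3 -c "
from h import *
goal((483.8,-189.6,78))"
```

```text
t 8.22 tcp [ 483.6 -189.3   78.4] x [-0.  0. -1.] z az 114.7 j [-0.51  0.41 -0.39  0.78  0.   -0.95] F [-0.1 -1.1 -3.8] T [ 0.02 -0.12  0.12] w 13.1
shift tool mm [ 0.4 -0.  -0.3]
```

>>> {"name": "send_rows", "arguments": {"rows": [[3,0,0,0,0,0,0],[3,0,0,0,0,0,0]]}}

```text
t: 8.38
tcp_pos: [483.6, -189.3, 78.3]
tool_rot: [0.414, -0.573, 0.413, 0.574]
force: [1.6, -0.2, -4.2]
grip_width: 12.9
```

```bash
python3 -c "
from h import *
goal((483.8,-189.6,78))"
```

```text
t 8.38 tcp [ 483.6 -189.3   78.3] x [-0.     0.001 -1.   ] z az 108.4 j [-0.51  0.41 -0.39  0.78  0.   -0.84] F [ 1.6 -0.2 -4.2] T [ 0.   -0.19  0.11] w 12.9
shift tool mm [ 0.3 -0.1 -0.4]
```

>>> {"name": "send_rows", "arguments": {"rows": [[2.5,0,0,0,0,0,0],[2.5,0,0,0,0,0,0]]}}

```text
t: 8.55
tcp_pos: [483.6, -189.2, 78.3]
tool_rot: [0.44, -0.554, 0.439, 0.554]
force: [0.3, -1.6, -3.6]
grip_width: 13.1
```

```bash
python3 -c "
from h import *
goal((483.8,-189.6,78))"
```

```text
t 8.55 tcp [ 483.6 -189.2   78.3] x [-0.     0.001 -1.   ] z az 103.2 j [-0.51  0.41 -0.39  0.78  0.   -0.74] F [ 0.3 -1.6 -3.6] T [-0.01 -0.12  0.1 ] w 13.1
shift tool mm [ 0.3 -0.1 -0.4]
```

>>> {"name": "send_rows", "arguments": {"rows": [[2,0,0,0,0,0,0],[2,0,0,0,0,0,0]]}}

```text
t: 8.72
tcp_pos: [483.6, -189.2, 78.4]
tool_rot: [0.46, -0.537, 0.459, 0.538]
force: [2.2, -1.1, -3.5]
grip_width: 13.2
```

```bash
python3 -c "
from h import *
goal((483.8,-189.6,78))"
```

```text
t 8.72 tcp [ 483.6 -189.2   78.4] x [-0.     0.001 -1.   ] z az 98.9 j [-0.51  0.41 -0.39  0.78  0.   -0.67] F [ 2.2 -1.1 -3.5] T [-0.03 -0.16  0.28] w 13.2
shift tool mm [ 0.4 -0.1 -0.4]
```

>>> {"name": "send_rows", "arguments": {"rows": [[1.5,0,0,0,0,0,0],[0,0,0,0,0,0,0]]}}

```text
t: 8.88
tcp_pos: [483.6, -189.2, 78.3]
tool_rot: [0.467, -0.531, 0.467, 0.531]
force: [0.7, -1.6, -3.0]
grip_width: 13.0
```

```bash
python3 -c "
from h import *
goal((483.8,-189.6,78))"
```

```text
t 8.88 tcp [ 483.6 -189.2   78.3] x [-0.     0.001 -1.   ] z az 97.3 j [-0.51  0.41 -0.39  0.78  0.   -0.64] F [ 0.7 -1.6 -3. ] T [-0.07 -0.16  0.38] w 13.0
shift tool mm [ 0.3 -0.1 -0.4]
```

>>> {"name": "send_rows", "arguments": {"rows": [[1.5,0,0,0,0,0,0],[0,0,0,0,0,0,0]]}}

```text
t: 9.05
tcp_pos: [483.6, -189.2, 78.3]
tool_rot: [0.474, -0.525, 0.474, 0.525]
force: [1.1, -1.0, -3.9]
grip_width: 13.1
```

```bash
python3 -c "
from h import *
goal((483.8,-189.6,78))"
```

```text
t 9.05 tcp [ 483.6 -189.2   78.3] x [-0.     0.001 -1.   ] z az 95.9 j [-0.51  0.41 -0.39  0.78  0.   -0.62] F [ 1.1 -1.  -3.9] T [-0.11 -0.18  0.48] w 13.1
shift tool mm [ 0.3 -0.1 -0.5]
```

>>> {"name": "send_rows", "arguments": {"rows": [[0.8,0,0,0,0,0,0],[0,0,0,0,0,0,0],[0,0,0,0,0,0,0],[0,0,0,0,0,0,0],[0,0,0,0,0,0,0]]}}

```text
t: 9.47
tcp_pos: [483.6, -189.2, 78.3]
tool_rot: [0.476, -0.522, 0.476, 0.523]
force: [0.1, -1.6, -3.7]
grip_width: 13.1
```

```bash
python3 -c "
from h import *
goal((483.8,-189.6,78))"
```

```text
t 9.47 tcp [ 483.6 -189.2   78.3] x [-0.     0.001 -1.   ] z az 95.3 j [-0.51  0.41 -0.39  0.78  0.   -0.61] F [ 0.1 -1.6 -3.7] T [-0.05 -0.2   0.54] w 13.1
shift tool mm [ 0.3 -0.2 -0.4]
```

>>> {"name": "send_rows", "arguments": {"rows": [[-5,0,0,0,0,0,0],[-5,0,0,0,0,0,0],[-5,0,0,0,0,0,0],[-5,0,0,0,0,0,0],[-5,0,0,0,0,0,0],[-5,0,0,0,0,0,0],[-5,0,0,0,0,0,0],[-5,0,0,0,0,0,0],[-5,0,0,0,0,0,0],[-5,0,0,0,0,0,0],[-5,0,0,0,0,0,0],[-5,0,0,0,0,0,0]]}}

```text
t: 10.47
tcp_pos: [483.8, -189.6, 78.4]
tool_rot: [-0.137, 0.694, -0.136, -0.694]
force: [1.8, -0.4, -3.1]
grip_width: 13.3
```

>>> {"name": "send_rows", "arguments": {"rows": [[-5,0,0,0,0,0,0],[-5,0,0,0,0,0,0],[-5,0,0,0,0,0,0],[-5,0,0,0,0,0,0],[-5,0,0,0,0,0,0],[-5,0,0,0,0,0,0],[-5,0,0,0,0,0,0],[-5,0,0,0,0,0,0],[0,0,0,0,0,0,0]]}}

```text
t: 11.22
tcp_pos: [484.1, -189.6, 78.3]
tool_rot: [0.12, 0.697, 0.121, -0.696]
force: [1.4, -1.2, -3.2]
grip_width: 13.3
```

```bash
python3 - <<'E'
from h import *
goal((483.8,-189.6,78))
a=r.snapshot('scene')[:,:,::-1];w=r.snapshot('wrist')[:,:,::-1];np.savez('w4.npz',**r.camera_info('wrist'))
cv2.imwrite('pics/s4.png',a);cv2.imwrite('pics/w4.png',w)
o=np.hstack([cv2.resize(a[165:255,150:270],(480,360),interpolation=cv2.INTER_CUBIC),cv2.resize(w[:300,130:460],(396,360))])[:,:800]
cv2.imwrite('pics/c4.png',cv2.convertScaleAbs(o,alpha=1.4,beta=10))
s=r.camera_info('scene')
for d in(85,95,105,115,124):
  q=np.radians(d);print(d,(proj(s,[483.5+72*np.cos(q),-189+72*np.sin(q),66])-[150,165])*4)
E
```

```text
t 11.22 tcp [ 484.1 -189.6   78.3] x [ 0.001  0.002 -1.   ] z az -160.3 j [-0.52  0.41 -0.39  0.78  0.   -2.43] F [ 1.4 -1.2 -3.2] T [-0.15  0.03 -0.11] w 13.3
shift tool mm [ 0.3 -0.1  0.3]
85 [[330.86357787 147.60127523]]
95 [[323.73992823 138.98856376]]
105 [[314.13784425 131.45247034]]
115 [[302.36831058 125.18029437]]
124 [[290.2136842  120.74061495]]
```

View pics/c4.png

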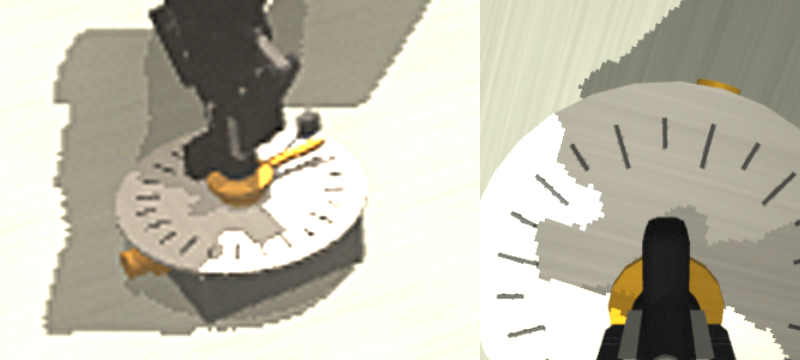

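Scene crop: the pointer tip at crop (323,140) fits about 95°, and the marker is at (308,122). I turn about 22° more, let go, rise and look from above.

>>> {"name": "send_rows", "arguments": {"rows": [[-5.5,0,0,0,0,0,0],[-5.5,0,0,0,0,0,0],[-5.5,0,0,0,0,0,0],[-5.5,0,0,0,0,0,0],[0,0,0,0,0,0,0]]}}

```text
t: 11.73
tcp_pos: [484.3, -189.6, 78.3]
tool_rot: [0.249, 0.662, 0.25, -0.661]
force: [1.0, 0.0, -3.7]
grip_width: 12.9
```

```bash
python3 -c "
from h import *
goal((483.8,-189.6,78))"
```

```text
t 11.73 tcp [ 484.3 -189.6   78.3] x [ 0.001  0.002 -1.   ] z az -138.7 j [-0.52  0.41 -0.39  0.77  0.   -2.81] F [ 1.   0.  -3.7] T [-0.17 -0.07 -0.1 ] w 12.9
shift tool mm [ 0.3 -0.3  0.4]
```

>>> {"name": "send_rows", "arguments": {"rows": [[0,0,0,0,0,0,100],[0,0,0,0,0,0,100],[0,0,0,0,0,0,100],[0,0,0,0,0,0,100],[0,0,0,0,0,0,100],[0,0,0,0,0,0,100],[0,0,0,0,0,0,100]]}}

```text
t: 12.32
tcp_pos: [484.5, -189.7, 79.4]
tool_rot: [0.243, 0.665, 0.243, -0.663]
force: [-0.1, -0.2, -0.5]
grip_width: 85.3
```

>>> {"name": "send_rows", "arguments": {"rows": [[0,0,0,-0.03,0,0,100],[0,0,0,-0.03,0,0,100],[0,0,0,-0.03,0,0,100],[0,0,0,-0.03,0,0,100],[0,0,0,-0.03,0,0,100],[0,0,0,0,0,0,100]]}}

```text
t: 12.82
tcp_pos: [482.0, -188.8, 234.0]
tool_rot: [-0.241, -0.664, -0.244, 0.665]
force: [0.5, -0.5, 0.3]
grip_width: 84.9
```

```bash
python3 - <<'E'
from h import *
goal((483.8,-189.6,78))
w=r.snapshot('wrist')[:,:,::-1];i=r.camera_info('wrist');np.savez('w5.npz',**i)
cv2.imwrite('pics/w5.png',w)
for d in(110,115,120,124):
  q=np.radians(d);print(d,proj(i,[483.5+72*np.cos(q),-189+72*np.sin(q),66]))
E
```

```text
t 12.82 tcp [ 482.  -188.8  234. ] x [-0.003  0.004 -1.   ] z az -139.9 j [-0.52  0.27 -0.14  1.16  0.   -2.79] F [ 0.5 -0.5  0.3] T [-0.02 -0.06 -0.02] w 84.9
shift tool mm [156.    2.6  -0.8]
110 [[257.30139268 257.55373234]]
115 [[263.68127682 259.41723468]]
120 [[270.18694187 260.7580794 ]]
124 [[275.45406755 261.44977723]]
```

View pics/w5.png

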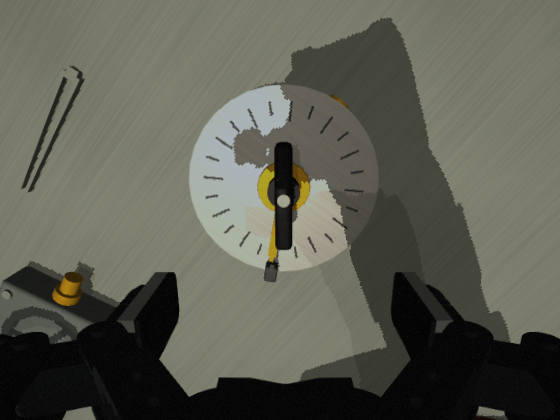

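The pointer now ends at (273,262), right at the marker block at (271,271). I'll measure both.

```bash
python3 - <<'E'
from h import *
i=dict(np.load('w5.npz'));w=cv2.imread('pics/w5.png')
hsv=cv2.cvtColor(w,cv2.COLOR_BGR2HSV);C=(483.5,-189)
e=[]
g=cv2.cvtColor(w,6).astype(float)
y=cv2.inRange(hsv,(18,150,80),(40,255,255))>0
for row in range(222,270,4):
    xs=np.nonzero(y[row,255:300])[0]+255
    if len(xs): p=cast(i,[(xs.mean(),row)],66);print(row,xs.min(),xs.max(),az(p,C))
m=(g<95)&(hsv[:,:,1]<90);m[:262]=0;m[284:]=0;m[:,:258]=0;m[:,290:]=0
for row in range(260,284,2):
    xs=np.nonzero(m[row])[0]
    if len(xs): print("mk",row,xs.min(),xs.max(),az(cast(i,[(xs.mean(),row)],66),C))
a=cv2.resize(w[215:290,235:315],(640,600),interpolation=cv2.INTER_NEAREST);cv2.imwrite('pics/c5.png',a)
# dial rim refit in this view
s=(g>0).astype(np.uint8)
print(cv2.minEnclosingCircle(cast(i,[(189.5,178),(378.5,178),(284,83),(305,271)],49)[:,:2].astype(np.float32)))
E
```

```text
222 274 274 (array([115.1]), array([33.6]))
226 273 274 (array([115.9]), array([37.4]))
230 272 274 (array([116.5]), array([41.3]))
234 272 274 (array([117.7]), array([45.1]))
238 271 274 (array([118.1]), array([49.1]))
242 270 274 (array([118.4]), array([53.]))
246 270 275 (array([119.7]), array([56.9]))
250 269 276 (array([120.3]), array([60.8]))
254 268 276 (array([120.5]), array([64.9]))
258 270 273 (array([120.6]), array([69.]))
mk 262 266 277 (array([121.4]), array([73.]))
mk 264 266 277 (array([121.4]), array([75.1]))
mk 266 266 278 (array([121.9]), array([77.1]))
mk 268 265 277 (array([121.4]), array([79.3]))
mk 270 265 277 (array([121.6]), array([81.3]))
mk 272 264 276 (array([121.2]), array([83.6]))
mk 274 264 276 (array([121.4]), array([85.6]))
mk 276 264 276 (array([121.6]), array([87.7]))
mk 278 264 276 (array([121.8]), array([89.8]))
mk 280 264 275 (array([121.6]), array([92.]))
((480.97149658203125, -189.6298828125), 90.45404052734375)
```

View pics/c5.png

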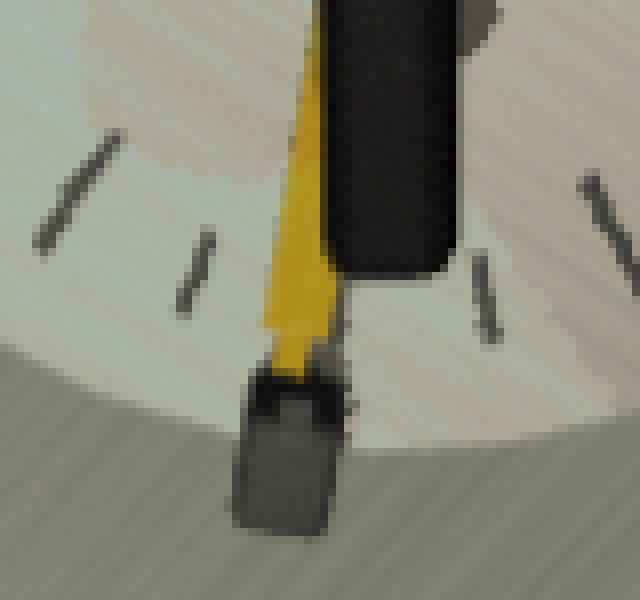

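The pointer measures 120.5° and the marker 121.4° in the same view. That is about 1 mm sideways against the 5 mm allowed, and the gripper is open and clear, so I hand in.

```bash
python3 -c "
from h import *
goal((483.8,-189.6,78));print(r.close_job())"
```

```text
t 12.87 tcp [ 481.4 -188.4  231.7] x [-0.005  0.005 -1.   ] z az -139.9 j [-0.52  0.28 -0.15  1.16  0.   -2.79] F [0.7 0.3 0.6] T [-0.02 -0.03 -0.06] w 85.4
shift tool mm [153.7   3.6  -1.2]
the job is handed in; nothing more can be done
None
```

I closed the bar-handle valve onto its seat, opened it until the pointer lined up with the set marker, let go and raised the arm clear. I then handed the job in at about 13 s; it reports no verdict.

- **Seating:** turning clockwise, the torque rose from about 0.11 N m while the stem turned to 0.54 N m. I held it there for about 0.4 s. That is about 0.11 rad of wind-up, against 0.06 needed and 0.2 forbidden.
- **Pointer:** the last wrist picture puts the pointer at about 120.5° and the marker at about 121.4°. That is roughly 1 mm sideways, against the 5 mm allowed. The gripper was open with no contact force.
- **First grasp missed:** the jaws closed in air, lifting the arm about 7 mm. In the pictures the fingertips sat roughly 33 mm farther back than the tool description says. I went about 27 mm lower and the second grasp held at 13 mm on the 14 mm bar.
- **Disagreement:** the marker's angle read 124° in the first wrist view and 121.4° in the last. The final comparison uses one view, so this offset largely cancels.
- **Not checked:** I did not measure the handwheel, jar, steel block or tweezers again at the end. The arm did not go near them.

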